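Lock the curing pot with its fold-out crank

TASK

Lock the lid of the pressure curing pot: first fold the crank's handle out until it stands fully upright, then use it to wind the crank clockwise (seen from above) to its end stop, so that both locking bolts are fully home in their keepers. Leave the handle standing up, let go of it, and do not disturb the bottle, the bowl or the instrument cassette on the counter.

Things in the scene. Friction and masses are not known exactly. Their poses are not given: they have to be found in the camera images.
- pot: Pressure curing pot, fixed to the counter: white drum 200 mm in diameter (flange 224 mm), round steel lid with its top at 130 mm. Mid-lid a grey gear housing (80 mm in diameter, top at 150 mm) carries the vertical crank spindle. Origin: on the spindle axis at counter height, z up; a round gauge faces its -x. Steel bolts slide out along its +y and -y. Yaw within 0.9 rad of straight.
- crank_axis (a point): Point on the crank's vertical axis, 185 mm above the counter, at the height of the handle's hinge.
- handle_hinge (a point): Point on the handle's fold hinge at the outer end of the crank arm, 80 mm from the crank's axis, 185 mm above the counter; goes round with the crank. The arm is a dark flat bar 14 mm wide, 10 mm thick (top at 168 mm), from the axis to 8 mm past the hinge; hub 28 mm in diameter. Hinge cheeks: 22 mm wide over all, 18 mm long, reaching 7 mm above the hinge axis.
- handle_grip (a point): Centre of the handle's black ball knob, 28 mm in diameter, 56 mm from the fold hinge: the place to pinch. A steel stem (13 mm in diameter) joins it to the hinge; whole handle 70 mm long. Stem and ball spin freely about the stem, so a gripper holding the ball need not turn as the crank goes round. Folded, the handle lies level above the arm, pointing from the hinge to the crank's axis.
- handle (a joint): Angle of the handle's fold hinge (rad): 0 folded level above the arm, 1.57 standing straight up (a stop). As it grows, the handle's tip rises and swings outwards. Stiff hinge (friction about 0.05 N m) that stays where it is left; starts at 0 to 0.2. A ball pinched tightly pivots grudgingly between flat pads and may creep out; past about 0.9 it can also be pushed up from the inner side.
- crank (a joint): Angle of the crank (rad), growing clockwise seen from above; at 0 the arm points along the pot's +x. Starts between 0 and 1.0; hard stop at 5.5, the locked end. Turning takes about 0.2 N m (3 N at the handle); it stays where it is left. Drives both bolts outwards by 5.1 mm per radian.
- bolt_left_tip (a point): Middle of the outer end of the bolt along the pot's +y (steel bar 18 mm wide, 12 mm high, on the lid). 100 mm from the crank's axis with the crank at 0, 128 mm when fully home, standing 6 mm out beyond its dark keeper (a bridge on the pot's rim, 106 to 122 mm from the axis, top at 161 mm).
- bolt_right_tip (a point): The same for the bolt along the pot's -y.
- bottle: Bystander: white plastic bottle with a cap, 64 mm in diameter, 150 mm tall, standing. Origin: centre of its underside.
- bowl: Bystander: white ceramic mixing bowl, 110 mm in diameter, 50 mm tall. Origin: centre of its underside.
- cassette: Bystander: open aluminium instrument cassette, 180 x 120 x 30 mm, with slender instruments in it. Origin: centre of its underside.
Not all that is in view belongs to the job. Leave any orange or purple look-alike of the pot alone.

How it is judged:
By the outcome, as a careful person would: the job done as asked, in the order asked, and still so for the second after the job is handed in, with the robot touching nothing.
It also fails if it takes over 64 s, if anything falls off the work surface, if the arm or the gripper's body presses on something with over 40 N, if the wrist force passes 120 N, or if a joint passes its speed limit or range.

ROBOT

A 6-joint arm with a two-finger parallel gripper is mounted at the origin on the work surface. World frame = base frame: x ahead of the robot, y to its left, z up, the work surface at z = 0. Lengths are in m, angles in rad, forces in N, time in s.
With the tool pointing down it reaches from about 0.35 to 0.975 m from the base axis. Payload 4.9 kg.
Tool frame: the origin (TCP) lies midway between the tips of the shut fingers; the grasp point (between the pads) lies 19 mm behind it; z points along the fingers, y is the line along which they close (so a half turn about z gives the same grasp; the last joint's range is limited). The gripper opens to 85 mm and grips with 20 to 120 N. Pads are 22 mm wide; open, the fingers measure 114 mm over their backs; the gripper's body (76 mm by 85 mm) begins 54 mm behind the grasp point. The pads swing forward as they close: fully open they stand 13 mm farther back than shut.
Start: joints at [-0.119, 0.053, 1.613, -0, 1.476, -0.119], TCP at [0.625, 0, 0.231] pointing down, gripper open.
Joint ranges: [-3.01, 3.01], [-1.01, 2.22], [0.06, 2.58], [-1.02, 4.17], [0.09, 2.62], [-3.14, 3.14]. Speed limits (rad/s): [2.57, 2.57, 3.14, 3.14, 3.14, 3.14].

INTERFACE

Orientations are given as a unit quaternion [w, x, y, z].
In Python, from cell import r gives the robot as it stands.
- The arm moves only by the tool servo_tool, never from a script. Its argument "motion" is a list of rows, each an object with "jaw": the opening, from 0 (shut) to 1 (fully open); "dp": the shift along the tool's x, y, z in m, a list of three; "rotation": the turn, a rotation vector about the tool's x, y, z in rad, a list of three. A call has 1 to 8 rows; each row shifts and turns the commanded pose from where the row before left it, along the tool's axes as they then stand; what a row does not reach is not made up. A row lasts 1/10 s, in which the tool goes at most 50 mm and 8.59 degrees, less where a joint would pass 70% of its speed; a pose out of reach is approached as far as the arm can. A call with a gripper value outside its range is refused whole. The fingers move at their own pace and stop on an object; the grip force is fixed at half the most. Time passes only in rows, so rows that do not move let the fingers close. It gives the time, the measured TCP pose, the force, the opening and the grip force at its end, in the units of the state.
- r.state(): the state, without advancing time (a new reading comes with each control period).
- r.camera(name): name is "scene" or "side" or "wrist"; returns the picture (384x512x3 uint8, red, green, blue); there is no depth.
- r.calibration(name): a dict with "fx", "fy", "cx", "cy" (pixels), "T" (4x4, takes a point from camera to world coordinates); the wrist camera has in their place "T_tool_cam" (4x4, takes a point from camera to tool coordinates, whose origin is the TCP and whose axes are the flange's). Camera axes: x right, y up, looking along -z (the intrinsics and any distortion apply to the point x, -y, -z); pixel columns grow to the right and rows downward; lengths in m; the calibration is good to about 2 mm. The wrist camera is an equidistant fisheye: a pixel r from the principal point sees the ray r / f radians off the axis. A picture is of the moment at which its call begins: read the wrist's pose just before it. calibration takes no time and is no camera call.
- r.hand_in(): hands the job in; it is judged then, once.
The state is a dict: "time": time; "joint_positions": joint angles; "dq": joint speeds; "tau": joint torques, N m; "ee_pos": TCP position; "ee_rot": TCP orientation; "ft_force": force on the tool from outside, world axes, zero at the start; "moment": the same for the moment, N m; "width": finger opening in m; "gripper_force": force on a finger pad.
Only numpy, scipy, OpenCV 4.12 (cv2) and the standard library are available. Lean on these libraries where they do the work, as an engineer would, in place of code of your own. Each camera call takes 0.05 s, during which the arm holds its last target. There are 200 camera calls.

## Working session

There is one attempt and no reset: what is moved stays moved. The work goes in short steps, Python scripts to look and compute and a tool call to move; the robot and the scene stay as the last step left them, time stands still between calls to the robot, and variables do not carry over. Pictures are saved under pics/ and viewed, at most 10 in all, crops included, and the job is handed in when it is done.

Besides the shell and the picture viewer there is one more tool, called after ">>>" in YAML: its name, and indented under it one key for each argument. servo_tool: Moves the arm, as the interface text tells. Its arguments: {"type":"object","properties":{"motion":{"type":"array"}},"required":["motion"]}

```bash
mkdir -p pics; python3 - <<'E'
from cell import r
import cv2,numpy as np
np.set_printoptions(precision=4,suppress=True)
ims=[r.camera(n) for n in("scene","side","wrist")]
for n,i in zip(("scene","side","wrist"),ims): cv2.imwrite(f"pics/{n}0.png",i[:,:,::-1])
cv2.imwrite("pics/a.png",cv2.resize(np.hstack(ims[:2])[:,:,::-1],(800,300),interpolation=cv2.INTER_AREA))
for n in("scene","side","wrist"):print(n,r.calibration(n))
print(r.state())
E
```

```text
scene {'fx': 410.257132646127, 'fy': 410.257132646127, 'cx': 250.6867594171118, 'cy': 187.94564873054654, 'T': array([[ 0.7469, -0.472 ,  0.4684,  1.0829],
       [ 0.6649,  0.519 , -0.5372, -0.6503],
       [ 0.0105,  0.7126,  0.7015,  0.9614],
       [ 0.    ,  0.    ,  0.    ,  1.    ]])}
side {'fx': 356.14895003785557, 'fy': 356.14895003785557, 'cx': 265.54503427841394, 'cy': 190.98426610587444, 'T': array([[-0.9926, -0.1006,  0.0684,  0.586 ],
       [ 0.1214, -0.855 ,  0.5042,  0.4648],
       [ 0.0077,  0.5088,  0.8609,  0.9909],
       [ 0.    ,  0.    ,  0.    ,  1.    ]])}
wrist {'fx': 297.3186396354542, 'fy': 297.3186396354542, 'cx': 249.85297748727274, 'cy': 197.6997342278879, 'T_tool_cam': array([[ 0.001 ,  0.9654,  0.2607,  0.0659],
       [ 1.    , -0.0009, -0.0005,  0.0001],
       [-0.0003,  0.2607, -0.9654, -0.142 ],
       [ 0.    ,  0.    ,  0.    ,  1.    ]])}
{'time': 0.15, 'joint_positions': array([-0.119 ,  0.0532,  1.614 , -0.    ,  1.476 , -0.119 ]), 'dq': array([ 0.0015, -0.0017, -0.0042, -0.0003,  0.0004,  0.0024]), 'tau': array([  0.0005, -39.4242, -37.0722,  -0.0001,   0.0046,   0.0001]), 'ee_pos': array([0.6245, 0.    , 0.2303]), 'ee_rot': array([-0.0006,  0.7071,  0.7071, -0.0005]), 'ft_force': array([-0.3908, -0.1574, -0.5895]), 'moment': array([-0.0603,  0.0295,  0.0497]), 'gripper_force': 0.0, 'width': 0.08514174359478399}
```

View pics/scene0.png

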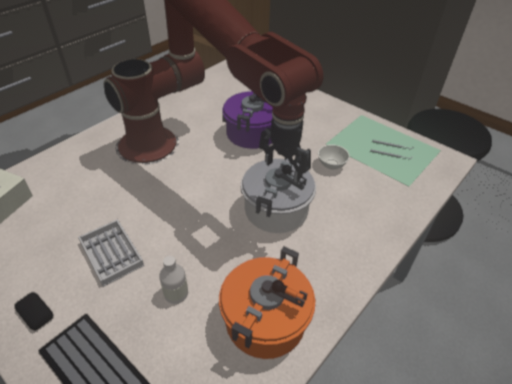

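View pics/side0.png

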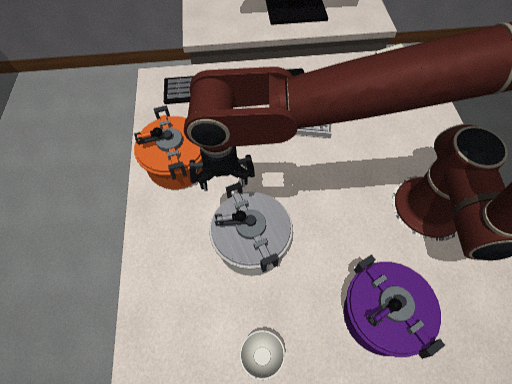

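The three candidates are a white/steel pot (scene 278,190; side 251,229), an orange one (scene 268,305) and a purple one (scene 250,118). Only the first has a white drum and a steel lid, so it is the one meant. I'll confirm it in an enlarged crop.

```bash
python3 - <<'E'
import cv2,numpy as np
a=cv2.imread("pics/side0.png")[180:280,200:300];b=cv2.imread("pics/scene0.png")[130:230,228:328]
f=lambda i:cv2.resize(i,(400,400),interpolation=cv2.INTER_CUBIC)
cv2.imwrite("pics/crop1.png",cv2.convertScaleAbs(np.hstack([f(a),f(b)]),alpha=1.5))
E
```

```text
(no output)
```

View pics/crop1.png

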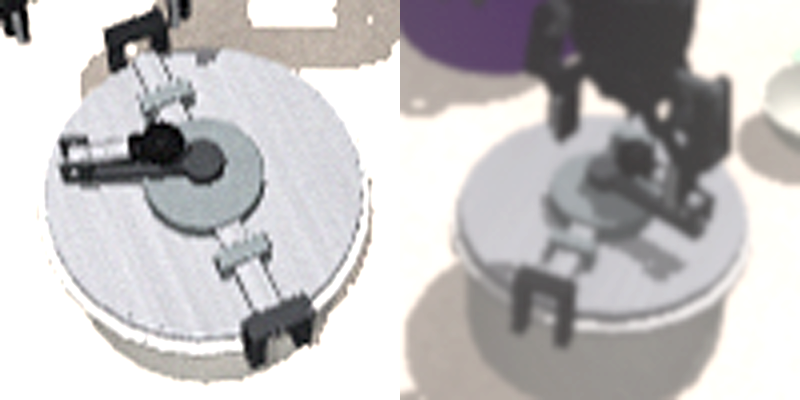

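View pics/wrist0.png

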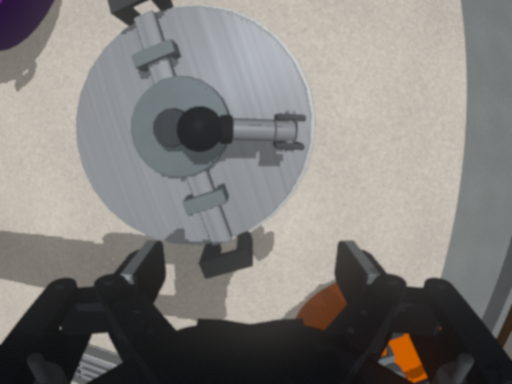

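The crop shows the white drum with the steel lid. In the side image the ball is at about (239,215), the hub at (251,220) and the hinge at (218,219). In the wrist image the ball is at (200,128), the hinge at (290,131), the housing centre at (180,128) and the keepers at (140,8) and (226,257). Next I triangulate these.

```bash
cat >h.py <<'E'
from cell import r
import numpy as np,cv2
from scipy.spatial.transform import Rotation as R
np.set_printoptions(precision=4,suppress=True)
def ray(n,uv,s=None):
    c=r.calibration(n);x=(uv[0]-c["cx"])/c["fx"];y=(uv[1]-c["cy"])/c["fy"]
    if n=="wrist":
        t=np.hypot(x,y);d=np.array([x/t*np.sin(t),-y/t*np.sin(t),-np.cos(t)])
        q=s["ee_rot"];T=np.eye(4);T[:3,:3]=R.from_quat([q[1],q[2],q[3],q[0]]).as_matrix();T[:3,3]=s["ee_pos"];T=T@c["T_tool_cam"]
    else: d=np.array([x,-y,-1]);T=c["T"]
    d=T[:3,:3]@d;return T[:3,3],d/np.linalg.norm(d)
def tri(rs):
    P=[np.eye(3)-np.outer(d,d) for o,d in rs]
    p=np.linalg.solve(sum(P),sum(A@o for A,(o,d) in zip(P,rs)))
    return p,[round(1e3*np.linalg.norm(A@(p-o)),1) for A,(o,d) in zip(P,rs)]
def plane(r_,z): o,d=r_;return o+d*(z-o[2])/d[2]
def blob(img,roi,thr):
    x0,y0,x1,y1=roi;m=(img[y0:y1,x0:x1].max(2)<thr).astype(np.uint8)
    n,l,st,c=cv2.connectedComponentsWithStats(m);k=1+st[1:,4].argmax();return c[k]+[x0,y0],st[k]
E
python3 - <<'E'
from h import *
s=r.state()
w=cv2.imread("pics/wrist0.png")
g=cv2.cvtColor(w,cv2.COLOR_BGR2GRAY)
c,st=blob(w,(150,90,240,165),40);print("ball wrist",c,st)
ball=tri([ray("wrist",c,s),ray("side",(239.3,215.5)),ray("scene",(286.8,168.8))]);print("ball",ball)
print("hinge",tri([ray("wrist",(290,131),s),ray("side",(217.5,218)),]),plane(ray("wrist",(290,131),s),.185))
# lid edge via wrist: circle of rays z=.13
hs=plane(ray("wrist",(180,128),s),.15);print("housing",hs, plane(ray("side",(251.5,226-2)),.15))
print("hub",tri([ray("wrist",(171,127),s),ray("side",(251.3,219.5)),ray("scene",(279.3,174.5))]))
for p in [(140,8),(226,257)]:print("keeper",plane(ray("wrist",p,s),.161))
for p in [(233.8,189),(269.5,259.5)]:print("keeper side",plane(ray("side",p),.161))
for p in [(334,157)]:print("bowl",plane(ray("scene",p),.05))
for p in [(263,345)]:print("bowl",plane(ray("side",p),.05))
for p in [(172,285)]:print("bottle",plane(ray("scene",p),.07))
E
```

```text
ball wrist [199.1765 146.451 ] [38 53 24  7 51]
ball (array([0.596 , 0.0568, 0.1966]), [np.float64(6.8), np.float64(4.9), np.float64(2.8)])
hinge (array([0.6502, 0.0589, 0.1885]), [np.float64(0.9), np.float64(0.9)]) [0.6498 0.0588 0.185 ]
housing [0.5718 0.0603 0.15  ] [0.5675 0.067  0.15  ]
hub (array([0.5685, 0.0607, 0.1597]), [np.float64(1.4), np.float64(2.4), np.float64(3.0)])
keeper [0.5422 0.1559 0.161 ]
keeper [ 0.6058 -0.0398  0.161 ]
keeper side [ 0.6048 -0.0376  0.161 ]
keeper side [0.534  0.1719 0.161 ]
bowl [0.5855 0.354  0.05  ]
bowl [0.5705 0.347  0.05  ]
bottle [ 0.5719 -0.3571  0.07  ]
```

```bash
python3 - <<'E'
from h import *
s=r.state()
print("ball",tri([ray("wrist",(200,128),s),ray("side",(239.3,215.5)),ray("scene",(286.8,168.8))]))
print("ball2",tri([ray("wrist",(200,128),s),ray("side",(239.3,215.5))]))
print("ball w",plane(ray("wrist",(200,128),s),.19))
E
```

```text
ball (array([0.5956, 0.0613, 0.1955]), [np.float64(0.7), np.float64(0.8), np.float64(0.1)])
ball2 (array([0.5956, 0.0614, 0.1955]), [np.float64(0.8), np.float64(0.8)])
ball w [0.594 0.061 0.19 ]
```

>>> servo_tool:
  motion:
    - {"jaw": 0.7, "dp": [0.01, -0.004, -0.01], "rotation": [0, 0, 0.149]}
    - {"jaw": 0.7, "dp": [0, 0, -0.01], "rotation": [0, 0, 0.149]}
    - {"jaw": 0.7, "dp": [0, 0, -0.01], "rotation": [0, 0, 0.149]}
    - {"jaw": 0.7, "dp": [0, 0, -0.01], "rotation": [0, 0, 0.149]}
    - {"jaw": 0.7, "dp": [0, 0, 0], "rotation": [0, 0, 0.149]}
    - {"jaw": 0.7, "dp": [0, 0, 0], "rotation": [0, 0, 0.149]}
    - {"jaw": 0.7, "dp": [0, 0, 0], "rotation": [0, 0, 0.149]}
    - {"jaw": 0.7, "dp": [0, 0, 0], "rotation": [0, 0, 0.149]}

```text
time: 0.95
ee_pos: [0.6207, 0.01, 0.2708]
ee_rot: [-0.0, 0.983, 0.185, -0.0]
ft_force: [0.1, -1.0, -0.3]
width: 0.0598
gripper_force: 0.0
```

>>> servo_tool:
  motion:
    - {"jaw": 0.7, "dp": [0, 0, 0], "rotation": [0, 0, 0.149]}
    - {"jaw": 0.7, "dp": [0, 0, 0], "rotation": [0, 0, 0.149]}
    - {"jaw": 0.7, "dp": [0, 0, 0], "rotation": [0, 0, 0.08]}
    - {"jaw": 0.7, "dp": [0, 0, 0], "rotation": [0, 0, 0]}
    - {"jaw": 0.7, "dp": [0, 0, 0], "rotation": [0, 0, 0]}

```text
time: 1.45
ee_pos: [0.6208, 0.01, 0.271]
ee_rot: [-0.0, 1.0, 0.001, -0.0]
ft_force: [0.2, -0.9, -0.1]
width: 0.0599
gripper_force: 0.0
```

>>> servo_tool:
  motion:
    - {"jaw": 0.6, "dp": [-0.03, -0.0255, 0], "rotation": [0, 0, 0]}
    - {"jaw": 0.6, "dp": [-0.03, -0.0255, 0.025], "rotation": [0, 0, 0]}
    - {"jaw": 0.6, "dp": [0, 0, 0], "rotation": [0, 0.149, 0]}
    - {"jaw": 0.6, "dp": [0, 0, 0], "rotation": [0, 0.149, 0]}
    - {"jaw": 0.6, "dp": [0, 0, 0], "rotation": [0, 0.149, 0]}
    - {"jaw": 0.6, "dp": [0, 0, 0], "rotation": [0, 0.149, 0]}
    - {"jaw": 0.6, "dp": [0, 0, 0], "rotation": [0, 0, 0]}

```text
time: 2.15
ee_pos: [0.5561, 0.0613, 0.2401]
ee_rot: [-0.0, 0.957, 0.001, 0.29]
ft_force: [-0.0, -1.0, -1.3]
width: 0.0513
gripper_force: 0.0
```

```bash
python3 - <<'E'
from h import *
s=r.state();w=r.camera("wrist");cv2.imwrite("pics/w1.png",w[:,:,::-1]);np.save("s1.npy",s,allow_pickle=True)
print(s["ee_pos"],s["ee_rot"])
c=r.calibration("wrist");q=s["ee_rot"];Rm=R.from_quat([q[1],q[2],q[3],q[0]]).as_matrix()
p=np.array([.5956,.061,.1955]);print("err in tool",Rm.T@(p-s["ee_pos"])-[0,0,-.019])
E
```

```text
[0.5561 0.0613 0.2401] [-0.0002  0.9571  0.0011  0.2897]
err in tool [0.0081 0.0004 0.078 ]
```

View pics/w1.png

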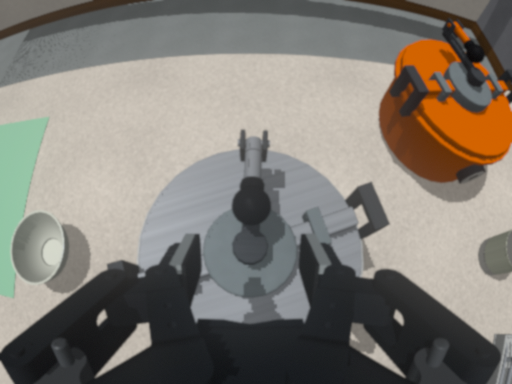

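The ball is at (251,203), centred between the fingers, and the hinge is at (253,145). The view is clear, so I approach and pinch.

>>> servo_tool:
  motion:
    - {"jaw": 0.6, "dp": [0.004, 0, 0.02], "rotation": [0, 0, 0]}
    - {"jaw": 0.6, "dp": [0.004, 0, 0.02], "rotation": [0, 0, 0]}
    - {"jaw": 0.6, "dp": [0, 0, 0.02], "rotation": [0, 0, 0]}
    - {"jaw": 0.6, "dp": [0, 0, 0.018], "rotation": [0, 0, 0]}
    - {"jaw": 0.2, "dp": [0, 0, 0], "rotation": [0, 0, 0]}
    - {"jaw": 0.2, "dp": [0, 0, 0], "rotation": [0, 0, 0]}
    - {"jaw": 0.2, "dp": [0, 0, 0], "rotation": [0, 0, 0]}
    - {"jaw": 0.2, "dp": [0, 0, 0], "rotation": [0, 0, 0]}

```text
time: 3.0
ee_pos: [0.6127, 0.0607, 0.1884]
ee_rot: [0.0, 0.955, 0.0, 0.296]
ft_force: [7.2, -1.9, -3.6]
width: 0.0235
gripper_force: 59.0
```

The earlier reading was taken before the arm had settled, so the pads sit about 10 mm off in tool x. I open, correct and re-pinch.

>>> servo_tool:
  motion:
    - {"jaw": 0.6, "dp": [0, 0, 0], "rotation": [0, 0, 0]}
    - {"jaw": 0.6, "dp": [0, 0, 0], "rotation": [0, 0, 0]}
    - {"jaw": 0.6, "dp": [0, 0, 0], "rotation": [0, 0, 0]}
    - {"jaw": 0.6, "dp": [0, 0, 0], "rotation": [0, 0, 0]}

```text
time: 3.4
ee_pos: [0.6113, 0.0611, 0.1867]
ee_rot: [-0.0, 0.956, 0.0, 0.294]
ft_force: [0.7, -0.6, -0.3]
width: 0.0508
gripper_force: 0.0
```

```bash
python3 - <<'E'
from h import *
s=r.state();q=s["ee_rot"];Rm=R.from_quat([q[1],q[2],q[3],q[0]]).as_matrix()
p=np.array([.5956,.061,.1955]);print(s["ee_pos"],s["width"],"err in tool",Rm.T@(p-s["ee_pos"])-[0,0,-.019])
ims=[r.camera(n) for n in("side","wrist","scene")]
f=lambda i,x,y:cv2.resize(i[y:y+100,x:x+100],(380,380),interpolation=cv2.INTER_CUBIC)
cv2.imwrite("pics/c2.png",cv2.convertScaleAbs(np.hstack([f(ims[0],190,170),f(ims[1],200,190)])[:,:,::-1],alpha=1.6))
E
```

```text
[0.6113 0.0611 0.1867] 0.05075632779690695 err in tool [-0.0081  0.0001  0.0029]
```

View pics/c2.png

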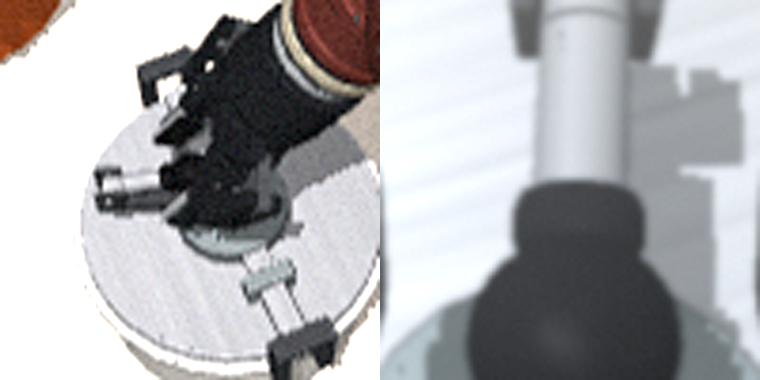

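The handle is undisturbed and the ball is at about (251,278) in the wrist image. The grasp point projects to row 266, which agrees with a −x correction of about 7 mm.

>>> servo_tool:
  motion:
    - {"jaw": 0.6, "dp": [-0.004, 0, 0.0015], "rotation": [0, 0, 0]}
    - {"jaw": 0.6, "dp": [-0.004, 0, 0.0015], "rotation": [0, 0, 0]}
    - {"jaw": 0.6, "dp": [0, 0, 0], "rotation": [0, 0, 0]}
    - {"jaw": 0.2, "dp": [0, 0, 0], "rotation": [0, 0, 0]}
    - {"jaw": 0.2, "dp": [0, 0, 0], "rotation": [0, 0, 0]}
    - {"jaw": 0.2, "dp": [0, 0, 0], "rotation": [0, 0, 0]}
    - {"jaw": 0.2, "dp": [0, 0, 0], "rotation": [0, 0, 0]}

```text
time: 4.25
ee_pos: [0.6061, 0.0608, 0.1791]
ee_rot: [0.0, 0.956, 0.0, 0.293]
ft_force: [-4.5, -1.3, 1.2]
width: 0.0252
gripper_force: 58.6
```

```bash
python3 - <<'E'
from h import *
N=16;ph=np.linspace(.19,1.57,N+1);t=.6-.075*np.arange(N+1)
P=np.c_[.6506-.056*np.cos(ph)+.019*np.sin(t),.185+.056*np.sin(ph)-.019*np.cos(t)]
for k in range(N):
    d=P[k+1]-P[k];print(k,np.round([d@[np.cos(t[k]),np.sin(t[k])],d@[np.sin(t[k]),-np.cos(t[k])]],4),P[k+1])
E
```

```text
0 [ 0.0021 -0.0033] [0.6062 0.1838]
1 [ 0.0022 -0.0033] [0.6065 0.1877]
2 [ 0.0022 -0.0032] [0.6071 0.1916]
3 [ 0.0023 -0.0032] [0.608  0.1954]
4 [ 0.0023 -0.0031] [0.6093 0.1991]
5 [ 0.0023 -0.0031] [0.6109 0.2026]
6 [ 0.0024 -0.0031] [0.6128 0.206 ]
7 [ 0.0024 -0.003 ] [0.6149 0.2092]
8 [ 0.0024 -0.003 ] [0.6173 0.2121]
9 [ 0.0025 -0.0029] [0.62   0.2149]
10 [ 0.0025 -0.0029] [0.6229 0.2173]
11 [ 0.0025 -0.0028] [0.626  0.2195]
12 [ 0.0026 -0.0028] [0.6293 0.2214]
13 [ 0.0026 -0.0027] [0.6327 0.2231]
14 [ 0.0026 -0.0027] [0.6362 0.2243]
15 [ 0.0026 -0.0027] [0.6398 0.2253]
```

>>> servo_tool:
  motion:
    - {"jaw": 0.2, "dp": [0.0021, 0, -0.0033], "rotation": [0, -0.075, 0]}
    - {"jaw": 0.2, "dp": [0.0022, 0, -0.0033], "rotation": [0, -0.075, 0]}
    - {"jaw": 0.2, "dp": [0.0022, 0, -0.0032], "rotation": [0, -0.075, 0]}
    - {"jaw": 0.2, "dp": [0.0023, 0, -0.0032], "rotation": [0, -0.075, 0]}
    - {"jaw": 0.2, "dp": [0.0023, 0, -0.0031], "rotation": [0, -0.075, 0]}
    - {"jaw": 0.2, "dp": [0.0023, 0, -0.0031], "rotation": [0, -0.075, 0]}
    - {"jaw": 0.2, "dp": [0.0024, 0, -0.0031], "rotation": [0, -0.075, 0]}
    - {"jaw": 0.2, "dp": [0.0024, 0, -0.003], "rotation": [0, -0.075, 0]}

```text
time: 5.05
ee_pos: [0.6137, 0.0605, 0.2078]
ee_rot: [0.0, 1.0, 0.0, -0.006]
ft_force: [-5.8, -2.8, -0.1]
width: 0.0249
gripper_force: 59.8
```

>>> servo_tool:
  motion:
    - {"jaw": 0.2, "dp": [0.0024, 0, -0.003], "rotation": [0, -0.075, 0]}
    - {"jaw": 0.2, "dp": [0.0025, 0, -0.0029], "rotation": [0, -0.075, 0]}
    - {"jaw": 0.2, "dp": [0.0025, 0, -0.0029], "rotation": [0, -0.075, 0]}
    - {"jaw": 0.2, "dp": [0.0025, 0, -0.0028], "rotation": [0, -0.075, 0]}
    - {"jaw": 0.2, "dp": [0.0026, 0, -0.0028], "rotation": [0, -0.075, 0]}
    - {"jaw": 0.2, "dp": [0.0026, 0, -0.0027], "rotation": [0, -0.075, 0]}
    - {"jaw": 0.2, "dp": [0.0026, 0, -0.0027], "rotation": [0, -0.075, 0]}
    - {"jaw": 0.2, "dp": [0.0026, 0, -0.0027], "rotation": [0, -0.075, 0]}

```text
time: 5.85
ee_pos: [0.6391, 0.0605, 0.2239]
ee_rot: [0.0, 0.954, 0.0, -0.301]
ft_force: [-6.5, -1.9, -2.0]
width: 0.0247
gripper_force: 59.6
```

>>> servo_tool:
  motion:
    - {"jaw": 0.2, "dp": [0, 0, 0], "rotation": [0, 0, 0]}
    - {"jaw": 0.2, "dp": [0, 0, 0], "rotation": [0, 0, 0]}
    - {"jaw": 0.2, "dp": [0, 0, 0], "rotation": [0, 0, 0]}

```text
time: 6.15
ee_pos: [0.6399, 0.0606, 0.2237]
ee_rot: [0.0, 0.955, 0.0, -0.298]
ft_force: [-2.9, -1.9, -2.0]
width: 0.0245
gripper_force: 59.7
```

```bash
python3 - <<'E'
from h import *
ims=[r.camera(n) for n in("side","wrist","scene")]
f=lambda i,x,y,w:cv2.resize(i[y:y+w,x:x+w],(390,390),interpolation=cv2.INTER_CUBIC)
cv2.imwrite("pics/c3.png",cv2.convertScaleAbs(np.hstack([f(ims[0],180,160,110),f(ims[2],228,120,110)])[:,:,::-1],alpha=1.8))
cv2.imwrite("pics/w3.png",ims[1][:,:,::-1])
E
```

```text
(no output)
```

View pics/c3.png

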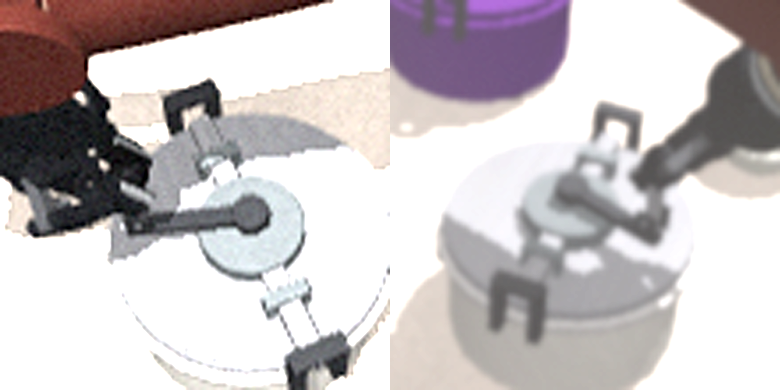

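The handle is nearly upright and still held. I push it a little outwards to seat it on its stop.

>>> servo_tool:
  motion:
    - {"jaw": 0.2, "dp": [0.0025, 0, -0.0017], "rotation": [0, 0, 0]}
    - {"jaw": 0.2, "dp": [0.0025, 0, -0.0017], "rotation": [0, 0, 0]}
    - {"jaw": 0.2, "dp": [0, 0, 0], "rotation": [0, 0, 0]}

```text
time: 6.6
ee_pos: [0.6417, 0.0613, 0.2238]
ee_rot: [0.0, 0.952, 0.001, -0.305]
ft_force: [-20.4, -2.6, -1.9]
width: 0.025
gripper_force: 59.8
```

>>> servo_tool:
  motion:
    - {"jaw": 0.2, "dp": [0.0025, 0, -0.0017], "rotation": [0, 0, 0]}
    - {"jaw": 0.2, "dp": [0, 0, 0], "rotation": [0, 0, 0]}
    - {"jaw": 0.2, "dp": [0, 0, 0], "rotation": [0, 0, 0]}

```text
time: 6.9
ee_pos: [0.6425, 0.0615, 0.2237]
ee_rot: [0.0, 0.951, 0.001, -0.308]
ft_force: [-29.8, -3.2, -1.1]
width: 0.0252
gripper_force: 60.1
```

It is on the stop: 30 N, and it no longer yields. I release, back off, turn the tool vertical and check.

>>> servo_tool:
  motion:
    - {"jaw": 0.6, "dp": [-0.005, 0, 0.0033], "rotation": [0, 0, 0]}
    - {"jaw": 0.6, "dp": [0, 0, 0], "rotation": [0, 0, 0]}
    - {"jaw": 0.6, "dp": [0, 0, 0], "rotation": [0, 0, 0]}
    - {"jaw": 0.6, "dp": [0, 0, -0.02], "rotation": [0, 0, 0]}
    - {"jaw": 0.6, "dp": [0, 0, -0.03], "rotation": [0, 0, 0]}
    - {"jaw": 0.6, "dp": [0, 0, -0.03], "rotation": [0, 0, 0]}

```text
time: 7.5
ee_pos: [0.6895, 0.0613, 0.2918]
ee_rot: [-0.0, 0.955, 0.001, -0.297]
ft_force: [0.1, 0.6, 0.1]
width: 0.0512
gripper_force: 0.0
```

>>> servo_tool:
  motion:
    - {"jaw": 0.6, "dp": [0, 0, 0], "rotation": [0, 0.149, 0]}
    - {"jaw": 0.6, "dp": [0, 0, 0], "rotation": [0, 0.149, 0]}
    - {"jaw": 0.6, "dp": [0, 0, 0], "rotation": [0, 0.149, 0]}
    - {"jaw": 0.6, "dp": [0, 0, 0], "rotation": [0, 0.149, 0]}
    - {"jaw": 0.6, "dp": [-0.03, 0, 0], "rotation": [0, 0.01, 0]}
    - {"jaw": 0.6, "dp": [0, 0, 0], "rotation": [0, 0, 0]}
    - {"jaw": 0.6, "dp": [0, 0, 0], "rotation": [0, 0, 0]}
    - {"jaw": 0.6, "dp": [0, 0, 0], "rotation": [0, 0, 0]}

```text
time: 8.3
ee_pos: [0.6599, 0.061, 0.2916]
ee_rot: [-0.0, 1.0, 0.0, 0.002]
ft_force: [0.7, -0.9, -0.7]
width: 0.0515
gripper_force: 0.0
```

```bash
python3 - <<'E'
from h import *
s=r.state();print(s["ee_pos"],s["ee_rot"])
ims=[r.camera(n) for n in("side","wrist","scene")]
for n,i in zip(("side","wrist","scene"),ims):cv2.imwrite(f"pics/{n}4.png",i[:,:,::-1])
f=lambda i,x,y,w:cv2.resize(i[y:y+w,x:x+w],(390,390),interpolation=cv2.INTER_CUBIC)
cv2.imwrite("pics/c4.png",cv2.convertScaleAbs(np.hstack([f(ims[0],180,160,110),f(ims[1],140,100,260)])[:,:,::-1],alpha=1.7))
E
```

```text
[0.6599 0.061  0.2916] [-0.0001  1.      0.0004  0.0019]
```

View pics/c4.png

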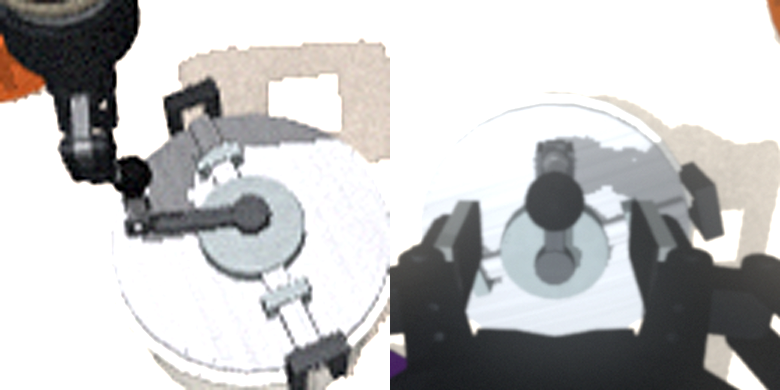

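In the side image the ball is at (216.9,209.9) and the hub at (249.7,220.1). In the wrist image the ball is at (250,233) and the hub at (250,276). The handle stands up from the hinge.

```bash
python3 - <<'E'
from h import *
s=r.state()
print("ball",tri([ray("wrist",(250,233.3),s),ray("side",(216.9,209.9))]))
h=tri([ray("wrist",(250,276),s),ray("side",(249.7,220.1))]);print("hub",h)
print("hub@.172", plane(ray("wrist",(250,276),s),.172),plane(ray("side",(249.7,220.1)),.172))
# housing disc ellipse centre, side & wrist (crop coords bounding box)
print("housing",plane(ray("wrist",(140+(555-390)*.667,100+242*.667),s),.15),plane(ray("side",(180+251*.282,160+226*.282)),.15))
for p in [(180+190*.282,160+97*.282),(180+318*.282,160+350*.282)]:print("keeper",plane(ray("side",p),.161))
E
```

```text
ball (array([0.6471, 0.0612, 0.2369]), [np.float64(0.5), np.float64(0.5)])
hub (array([0.5707, 0.0613, 0.1642]), [np.float64(1.0), np.float64(1.0)])
hub@.172 [0.5744 0.0606 0.172 ] [0.5714 0.0659 0.172 ]
housing [0.5797 0.0606 0.15  ] [0.5693 0.066  0.15  ]
keeper [ 0.605  -0.0428  0.161 ]
keeper [0.5333 0.1699 0.161 ]
```

>>> servo_tool:
  motion:
    - {"jaw": 0.6, "dp": [-0.011, 0, 0.0115], "rotation": [0, 0, 0]}
    - {"jaw": 0.6, "dp": [0, 0, 0.02], "rotation": [0, 0, 0]}
    - {"jaw": 0.6, "dp": [0, 0, 0.02], "rotation": [0, 0, 0]}
    - {"jaw": 0.6, "dp": [0, 0, 0.02], "rotation": [0, 0, 0]}
    - {"jaw": 0.6, "dp": [0, 0, 0], "rotation": [0, 0, 0]}
    - {"jaw": 0.2, "dp": [0, 0, 0], "rotation": [0, 0, 0]}
    - {"jaw": 0.2, "dp": [0, 0, 0], "rotation": [0, 0, 0]}
    - {"jaw": 0.2, "dp": [0, 0, 0], "rotation": [0, 0, 0]}

```text
time: 9.25
ee_pos: [0.6487, 0.0612, 0.2209]
ee_rot: [-0.0, 1.0, 0.0, 0.002]
ft_force: [0.2, 0.4, 0.1]
width: 0.0249
gripper_force: 58.8
```

>>> servo_tool:
  motion:
    - {"jaw": 0.2, "dp": [0, 0, 0], "rotation": [0, 0, 0]}
    - {"jaw": 0.2, "dp": [0, 0, 0], "rotation": [0, 0, 0]}
    - {"jaw": 0.2, "dp": [0.003, 0, 0], "rotation": [0, 0, 0]}
    - {"jaw": 0.2, "dp": [0, 0, 0], "rotation": [0, 0, 0]}

```text
time: 9.65
ee_pos: [0.6507, 0.0611, 0.2207]
ee_rot: [-0.0, 1.0, 0.0, 0.001]
ft_force: [-3.7, 0.3, 5.6]
width: 0.0248
gripper_force: 59.4
```

```bash
python3 - <<'E'
import numpy as np
a=np.arange(0,44)*.12
p=.083*np.c_[np.cos(a),np.sin(a)]
for k in range(43):print(k,round(a[k+1],2),*np.round(p[k+1]-p[k],4),*np.round(np.array([.57,.061])+p[k+1]*[1,-1],3))
E
```

```text
0 0.12 -0.0006 0.0099 0.652 0.051
1 0.24 -0.0018 0.0098 0.651 0.041
2 0.36 -0.0029 0.0095 0.648 0.032
3 0.48 -0.0041 0.0091 0.644 0.023
4 0.6 -0.0051 0.0085 0.639 0.014
5 0.72 -0.0061 0.0079 0.632 0.006
6 0.84 -0.007 0.0071 0.625 -0.001
7 0.96 -0.0078 0.0062 0.618 -0.007
8 1.08 -0.0085 0.0052 0.609 -0.012
9 1.2 -0.009 0.0042 0.6 -0.016
10 1.32 -0.0095 0.003 0.591 -0.019
11 1.44 -0.0098 0.0019 0.581 -0.021
12 1.56 -0.0099 0.0007 0.571 -0.022
13 1.68 -0.0099 -0.0005 0.561 -0.022
14 1.8 -0.0098 -0.0017 0.551 -0.02
15 1.92 -0.0095 -0.0028 0.542 -0.017
16 2.04 -0.0091 -0.004 0.532 -0.013
17 2.16 -0.0086 -0.005 0.524 -0.008
18 2.28 -0.0079 -0.006 0.516 -0.002
19 2.4 -0.0072 -0.0069 0.509 0.005
20 2.52 -0.0063 -0.0077 0.503 0.013
21 2.64 -0.0053 -0.0084 0.497 0.021
22 2.76 -0.0043 -0.009 0.493 0.03
23 2.88 -0.0031 -0.0094 0.49 0.04
24 3.0 -0.002 -0.0098 0.488 0.049
25 3.12 -0.0008 -0.0099 0.487 0.059
26 3.24 0.0004 -0.0099 0.487 0.069
27 3.36 0.0016 -0.0098 0.489 0.079
28 3.48 0.0027 -0.0096 0.492 0.089
29 3.6 0.0039 -0.0092 0.496 0.098
30 3.72 0.0049 -0.0086 0.501 0.106
31 3.84 0.0059 -0.008 0.506 0.114
32 3.96 0.0068 -0.0072 0.513 0.122
33 4.08 0.0077 -0.0064 0.521 0.128
34 4.2 0.0084 -0.0054 0.529 0.133
35 4.32 0.009 -0.0044 0.538 0.138
36 4.44 0.0094 -0.0032 0.548 0.141
37 4.56 0.0097 -0.0021 0.557 0.143
38 4.68 0.0099 -0.0009 0.567 0.144
39 4.8 0.01 0.0003 0.577 0.144
40 4.92 0.0098 0.0015 0.587 0.142
41 5.04 0.0096 0.0026 0.597 0.14
42 5.16 0.0092 0.0038 0.606 0.136
```

>>> servo_tool:
  motion:
    - {"jaw": 0.2, "dp": [0.003, 0, 0], "rotation": [0, 0, 0]}
    - {"jaw": 0.2, "dp": [0, 0, 0], "rotation": [0, 0, 0]}
    - {"jaw": 0.2, "dp": [0, 0, 0], "rotation": [0, 0, 0]}

```text
time: 9.95
ee_pos: [0.6515, 0.0611, 0.2205]
ee_rot: [0.0, 1.0, 0.001, -0.002]
ft_force: [-12.3, 0.8, 9.6]
width: 0.0249
gripper_force: 59.7
```

It is on the stop with about 12 N outward preload. Now I wind.

>>> servo_tool:
  motion:
    - {"jaw": 0.2, "dp": [-0.0006, 0.0099, 0], "rotation": [0, 0, 0]}
    - {"jaw": 0.2, "dp": [-0.0018, 0.0098, 0], "rotation": [0, 0, 0]}
    - {"jaw": 0.2, "dp": [-0.0029, 0.0095, 0], "rotation": [0, 0, 0]}
    - {"jaw": 0.2, "dp": [-0.0041, 0.0091, 0], "rotation": [0, 0, 0]}
    - {"jaw": 0.2, "dp": [-0.0051, 0.0085, 0], "rotation": [0, 0, 0]}

```text
time: 10.45
ee_pos: [0.6378, 0.0165, 0.2206]
ee_rot: [-0.003, 1.0, 0.001, -0.001]
ft_force: [-8.0, 9.1, 8.4]
width: 0.0251
gripper_force: 59.7
```

>>> servo_tool:
  motion:
    - {"jaw": 0.2, "dp": [-0.0061, 0.0079, 0], "rotation": [0, 0, 0]}
    - {"jaw": 0.2, "dp": [-0.007, 0.0071, 0], "rotation": [0, 0, 0]}
    - {"jaw": 0.2, "dp": [-0.0078, 0.0062, 0], "rotation": [0, 0, 0]}
    - {"jaw": 0.2, "dp": [-0.0085, 0.0052, 0], "rotation": [0, 0, 0]}
    - {"jaw": 0.2, "dp": [-0.009, 0.0042, 0], "rotation": [0, 0, 0]}
    - {"jaw": 0.2, "dp": [-0.0095, 0.003, 0], "rotation": [0, 0, 0]}
    - {"jaw": 0.2, "dp": [-0.0098, 0.0019, 0], "rotation": [0, 0, 0]}

```text
time: 11.15
ee_pos: [0.5822, -0.0184, 0.2207]
ee_rot: [-0.003, 1.0, 0.001, 0.003]
ft_force: [1.1, 10.6, 5.2]
width: 0.0256
gripper_force: 59.6
```

>>> servo_tool:
  motion:
    - {"jaw": 0.2, "dp": [-0.0099, 0.0007, 0], "rotation": [0, 0, 0]}
    - {"jaw": 0.2, "dp": [-0.0099, -0.0005, 0], "rotation": [0, 0, 0]}
    - {"jaw": 0.2, "dp": [-0.0098, -0.0017, 0], "rotation": [0, 0, 0]}
    - {"jaw": 0.2, "dp": [-0.0095, -0.0028, 0], "rotation": [0, 0, 0]}
    - {"jaw": 0.2, "dp": [-0.0091, -0.004, 0], "rotation": [0, 0, 0]}
    - {"jaw": 0.2, "dp": [-0.0086, -0.005, 0], "rotation": [0, 0, 0]}
    - {"jaw": 0.2, "dp": [-0.0079, -0.006, 0], "rotation": [0, 0, 0]}

```text
time: 11.85
ee_pos: [0.519, -0.001, 0.2208]
ee_rot: [-0.001, 1.0, 0.001, 0.005]
ft_force: [7.2, 4.6, 1.5]
width: 0.0252
gripper_force: 59.2
```

>>> servo_tool:
  motion:
    - {"jaw": 0.2, "dp": [-0.0072, -0.0069, 0], "rotation": [0, 0, 0]}
    - {"jaw": 0.2, "dp": [-0.0063, -0.0077, 0], "rotation": [0, 0, 0]}
    - {"jaw": 0.2, "dp": [-0.0053, -0.0084, 0], "rotation": [0, 0, 0]}
    - {"jaw": 0.2, "dp": [-0.0043, -0.009, 0], "rotation": [0, 0, 0]}
    - {"jaw": 0.2, "dp": [-0.0031, -0.0094, 0], "rotation": [0, 0, 0]}
    - {"jaw": 0.2, "dp": [-0.002, -0.0098, 0], "rotation": [0, 0, 0]}
    - {"jaw": 0.2, "dp": [-0.0008, -0.0099, 0], "rotation": [0, 0, 0]}

```text
time: 12.55
ee_pos: [0.4898, 0.0583, 0.2207]
ee_rot: [0.001, 1.0, 0.0, 0.004]
ft_force: [5.2, -2.6, 3.1]
width: 0.025
gripper_force: 59.3
```

>>> servo_tool:
  motion:
    - {"jaw": 0.2, "dp": [0.0004, -0.0099, 0], "rotation": [0, 0, 0]}
    - {"jaw": 0.2, "dp": [0.0016, -0.0098, 0], "rotation": [0, 0, 0]}
    - {"jaw": 0.2, "dp": [0.0027, -0.0096, 0], "rotation": [0, 0, 0]}
    - {"jaw": 0.2, "dp": [0.0039, -0.0092, 0], "rotation": [0, 0, 0]}
    - {"jaw": 0.2, "dp": [0.0049, -0.0086, 0], "rotation": [0, 0, 0]}
    - {"jaw": 0.2, "dp": [0.0059, -0.008, 0], "rotation": [0, 0, 0]}
    - {"jaw": 0.2, "dp": [0.0068, -0.0072, 0], "rotation": [0, 0, 0]}

```text
time: 13.25
ee_pos: [0.5154, 0.1203, 0.2207]
ee_rot: [0.002, 1.0, 0.0, 0.003]
ft_force: [1.6, -7.2, 6.8]
width: 0.025
gripper_force: 59.6
```

>>> servo_tool:
  motion:
    - {"jaw": 0.2, "dp": [0.0077, -0.0064, 0], "rotation": [0, 0, 0]}
    - {"jaw": 0.2, "dp": [0.0084, -0.0054, 0], "rotation": [0, 0, 0]}
    - {"jaw": 0.2, "dp": [0.009, -0.0044, 0], "rotation": [0, 0, 0]}
    - {"jaw": 0.2, "dp": [0.0094, -0.0032, 0], "rotation": [0, 0, 0]}
    - {"jaw": 0.2, "dp": [0.0097, -0.0021, 0], "rotation": [0, 0, 0]}
    - {"jaw": 0.2, "dp": [0.0099, -0.0009, 0], "rotation": [0, 0, 0]}
    - {"jaw": 0.2, "dp": [0.01, 0.0003, 0], "rotation": [0, 0, 0]}

```text
time: 13.95
ee_pos: [0.5785, 0.1416, 0.2206]
ee_rot: [0.002, 1.0, 0.0, 0.001]
ft_force: [-3.4, -8.3, 9.4]
width: 0.0257
gripper_force: 59.8
```

>>> servo_tool:
  motion:
    - {"jaw": 0.2, "dp": [0.0098, 0.0015, 0], "rotation": [0, 0, 0]}
    - {"jaw": 0.2, "dp": [0.0096, 0.0026, 0], "rotation": [0, 0, 0]}
    - {"jaw": 0.2, "dp": [0.0092, 0.0038, 0], "rotation": [0, 0, 0]}
    - {"jaw": 0.2, "dp": [0, 0, 0], "rotation": [0, 0, 0]}
    - {"jaw": 0.2, "dp": [0, 0, 0], "rotation": [0, 0, 0]}

```text
time: 14.45
ee_pos: [0.607, 0.1333, 0.2207]
ee_rot: [0.003, 1.0, -0.0, 0.001]
ft_force: [-3.0, -7.3, 7.5]
width: 0.0252
gripper_force: 59.8
```

>>> servo_tool:
  motion:
    - {"jaw": 0.2, "dp": [0.0035, 0.002, 0], "rotation": [0, 0, 0]}
    - {"jaw": 0.2, "dp": [0, 0, 0], "rotation": [0, 0, 0]}
    - {"jaw": 0.2, "dp": [0, 0, 0], "rotation": [0, 0, 0]}

```text
time: 14.75
ee_pos: [0.6079, 0.1329, 0.2205]
ee_rot: [0.001, 1.0, 0.0, -0.003]
ft_force: [-12.1, -4.6, 10.8]
width: 0.0249
gripper_force: 60.0
```

>>> servo_tool:
  motion:
    - {"jaw": 0.2, "dp": [0.0035, 0.002, 0], "rotation": [0, 0, 0]}
    - {"jaw": 0.2, "dp": [0.001, -0.002, 0], "rotation": [0, 0, 0]}
    - {"jaw": 0.2, "dp": [0, 0, 0], "rotation": [0, 0, 0]}
    - {"jaw": 0.2, "dp": [0, 0, 0], "rotation": [0, 0, 0]}

```text
time: 15.15
ee_pos: [0.6091, 0.133, 0.2203]
ee_rot: [0.001, 1.0, 0.001, -0.007]
ft_force: [-24.1, -4.5, 16.3]
width: 0.0248
gripper_force: 60.4
```

It is at the end stop: 24 N and no movement. I ease off the preload, release, rise and check.

>>> servo_tool:
  motion:
    - {"jaw": 0.2, "dp": [-0.005, -0.001, 0], "rotation": [0, 0, 0]}
    - {"jaw": 0.2, "dp": [0, 0, 0], "rotation": [0, 0, 0]}
    - {"jaw": 0.6, "dp": [0, 0, 0], "rotation": [0, 0, 0]}
    - {"jaw": 0.6, "dp": [0, 0, 0], "rotation": [0, 0, 0]}
    - {"jaw": 0.6, "dp": [0, 0, 0], "rotation": [0, 0, 0]}
    - {"jaw": 0.6, "dp": [0, 0, -0.02], "rotation": [0, 0, 0]}
    - {"jaw": 0.6, "dp": [0, 0, -0.04], "rotation": [0, 0, 0]}
    - {"jaw": 0.6, "dp": [0, 0, -0.04], "rotation": [0, 0, 0]}

```text
time: 15.95
ee_pos: [0.6088, 0.1348, 0.3183]
ee_rot: [0.0, 1.0, 0.0, -0.001]
ft_force: [0.8, 0.6, 0.3]
width: 0.0515
gripper_force: 0.0
```

>>> servo_tool:
  motion:
    - {"jaw": 0.6, "dp": [-0.04, 0, -0.03], "rotation": [0, 0, 0]}
    - {"jaw": 0.6, "dp": [-0.04, 0, -0.01], "rotation": [0, 0, 0]}
    - {"jaw": 0.6, "dp": [-0.04, 0, 0], "rotation": [0, 0, 0]}
    - {"jaw": 0.6, "dp": [0, 0, 0], "rotation": [0, 0, 0]}
    - {"jaw": 0.6, "dp": [0, 0, 0], "rotation": [0, 0, 0]}
    - {"jaw": 0.6, "dp": [0, 0, 0], "rotation": [0, 0, 0]}

```text
time: 16.55
ee_pos: [0.49, 0.1345, 0.3585]
ee_rot: [-0.0, 1.0, 0.0, 0.001]
ft_force: [-0.0, -0.0, -0.4]
width: 0.0514
gripper_force: 0.0
```

```bash
python3 - <<'E'
from h import *
s=r.state();print(s["ee_pos"],s["ee_rot"],s["time"])
ims=[r.camera(n) for n in("side","wrist","scene")]
for n,i in zip(("side","wrist","scene"),ims):cv2.imwrite(f"pics/{n}5.png",i[:,:,::-1])
f=lambda i,x,y,w:cv2.resize(i[y:y+w,x:x+w],(400,400),interpolation=cv2.INTER_CUBIC)
cv2.imwrite("pics/c5.png",cv2.convertScaleAbs(np.hstack([f(ims[0],200,180,100),f(ims[1],130,0,280)])[:,:,::-1],alpha=1.1))
E
```

```text
[0.49   0.1345 0.3585] [-0.      1.      0.0004  0.0008] 16.55
```

View pics/c5.png

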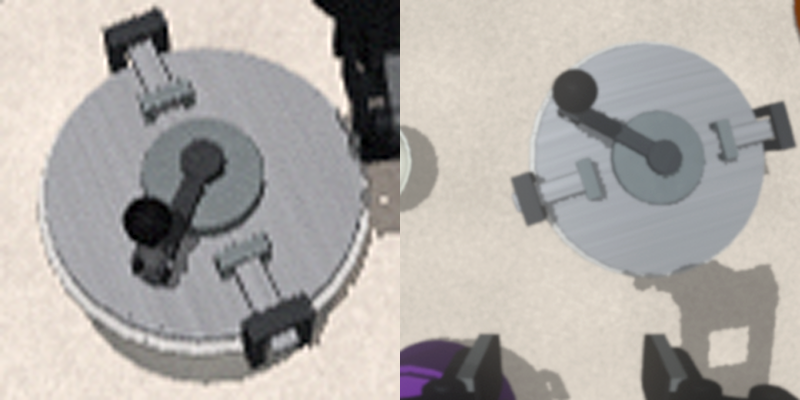

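The side image has the ball at (236.8,235.2). The wrist image has the ball at (252.5,64.4), the hub at (314.8,110), and the keepers at (221,139) and (392,89). The bolts reach through the keepers. Now I check angle and uprightness in numbers.

```bash
python3 - <<'E'
from h import *
s=r.state()
b=tri([ray("wrist",(252.5,64.4),s),ray("side",(236.75,235.2))]);print("ball",b)
h=tri([ray("wrist",(314.8,109.9),s),ray("side",(250.5,220))]);print("hub",h)
v=b[0][:2]-h[0][:2];print("r",np.hypot(*v),"ang",np.arctan2(v[1],v[0]))
k=[plane(ray("wrist",p,s),.158)[:2] for p in[(221,138.6),(392.5,88.9)]];d=k[0]-k[1];print("keepers",k,np.linalg.norm(d))
yaw=np.arctan2(-d[0],d[1]);print("yaw",yaw,"crank",yaw-np.arctan2(v[1],v[0])+2*np.pi)
# bright bolt end crop
a=cv2.imread("pics/wrist5.png");sc=cv2.imread("pics/side5.png")
f=lambda i,x,y,w:cv2.resize(i[y:y+w,x:x+w],(260,260),interpolation=cv2.INTER_CUBIC)
cv2.imwrite("pics/c6.png",np.hstack([f(a,200,110,50),f(a,365,65,50),f(sc,255,240,40)]))
E
```

```text
ball (array([0.6057, 0.1322, 0.2368]), [np.float64(0.2), np.float64(0.2)])
hub (array([0.569 , 0.0598, 0.1593]), [np.float64(0.1), np.float64(0.1)])
r 0.08119008014292117 ang 1.1024752604073869
keepers [array([0.5343, 0.1675]), array([ 0.6022, -0.0403])] 0.2186886221658801
yaw 0.31580072315930824 crank 5.496510769931508
```

View pics/c6.png

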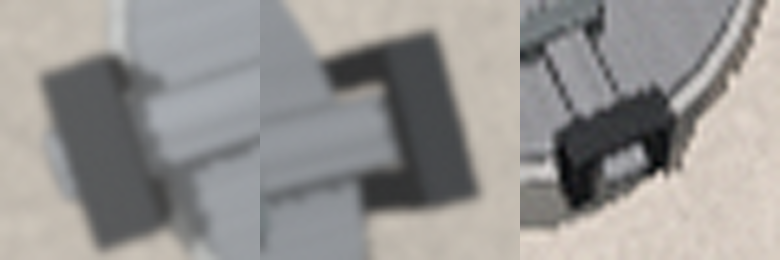

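The crank measures 5.50 rad, which is the stop. The ball is 81 mm from the axis, so the handle is upright. The left bolt's end shows beyond its keeper; the right one runs into its keeper, and its tip is hidden by parallax.

```bash
python3 -c "
from cell import r
print(r.hand_in())"
```

```text
the job is handed in; nothing more can be done
None
```

I folded the handle up to its stop, wound the crank clockwise to its end stop (about 5.50 rad measured), let go and handed the job in at about 17 s. The left bolt shows past its keeper; the right tip was hidden, so I judged it home by the shared drive. The arm stayed well clear of the bottle, bowl and cassette.

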